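# Hang the bead basket up to dry

## Task

Get this batch of beads drying. First pick up the red-handled brush that was left on the drying stand's drip tray and lay it flat in the empty middle compartment of the brush tray, bristles pointing the same way as the other brush's; then take the bead basket by its bar from the drip stand's hooks and hang it on both hooks of the drying stand, under the fan. Keep the basket level all the way, do not set it down anywhere or lose a bead, and leave everything else as it is.

Things in the scene. Friction and masses are not known exactly. Their poses are not given: they have to be found in the camera images.
- drip_stand: Fixed stand: steel drip tray 240 x 200 mm (x from -130 to +110 mm; floor 6 mm thick, rim 14 mm high), aluminium column 30 x 30 mm, 266 mm tall, at x +90 mm, with a cross plate 120 mm wide (front at x +65 mm) bearing two wire hooks; nothing above them. Origin: on the table below the middle of the hooks. The hooks point to its -x, roughly to the robot; y left, z up.
- drip_hooks (a point): Midway between the drip stand's two hooks, where a hung bar's centre rests, 203.5 mm above the table; axes of the stand. Hooks: 8 mm wire at y -40 and +40 mm, each with a flat valley 22 mm long along x (wire centre 8.5 mm below this point), a front tip slanting up to x -24 mm (top 15 mm above this point), and a slope rising behind to the cross plate.
- drying_stand: Fixed stand with white column and blue drip tray; tray, hooks, origin and axes as the drip stand, but the column is 410 mm tall and holds a white fan head over the hooks: a box at x -15 to +80 mm, 145 mm wide, underside 375 mm above the table (171 mm over a hung bar). So at these hooks the gripper cannot be upright: it must lean, fingers pointing down and to the stand's +x, 30 to 40 degrees.
- drying_hooks (a point): Midway between the drying stand's two hooks, where the centre of the basket's bar must come to rest, 203.5 mm above the table; axes of the stand; hooks as at drip_hooks.
- basket: Loose white perforated basket, 100 (x) by 130 (y) by 45 mm high, with a rigid bail: uprights at y -65 and +65 mm and a round bar 9 mm thick along y, centre 130 mm above the underside. 0.15 to 0.3 kg. Hangs by the bar on the drip stand's hooks, with four loose beads inside; its x points as the stand's. It can swing about the bar. Origin: centre of its underside.
- basket_bar (a point): Middle of the basket's bar, on its centre line: the place to grip, between the hooks.
- brush: Loose red-handled flat brush, 150 mm long along x, bristles to +x: handle 14 mm wide, 12 mm thick, from x -75 to +20 mm; ferrule and brown bristles 24 mm wide from +20 to +75 mm. 35 to 60 g, mass centre near x +5 mm. Origin: middle of its length, on its underside. At the start on the drying stand's drip tray (underside 6 mm above the table), bristles away from the robot, under the hooks.
- brush_tip (a point): Tip of the red brush's bristles (its x +75 mm, 6 mm above its underside).
- brush_tray: Fixed grey tray, 176 (x) by 174 mm (y), floor 4 mm thick, walls 3 mm thick, tops 14 mm above the table; three compartments along x, each 170 by 54 mm inside, centred at y -57, 0 and +57 mm. The middle one is empty, the outer two hold the other brush (bristles at the tray's +x end, away from the robot) and the palette knife. Origin: centre of its underside.
- other_brush: Bystander: same brush shape with pale wooden handle, lying in an outer compartment of the tray. Bristles to its +x, which is the tray's +x.
- palette_knife: Bystander: palette knife, dark wood handle, 155 mm long, blade to its +x, in the other outer compartment.
- paint_jar: Bystander: closed pink paint jar with red lid, 76 mm diameter, 72 mm high, origin at the centre of its underside.
- bead_tub: Bystander: clear plastic tub of beads, 100 x 130 x 55 mm, origin at the centre of its underside.
- water_bottle: Bystander: clear water bottle with blue cap, 62 mm diameter, 200 mm tall, origin at the centre of its underside.
- paint_dishes: Bystander: stack of three round lidded paint pots, blue on top, 64 mm diameter, 36 mm high, origin at the centre of its underside.
- bead0_center (a point): Centre of one of the four loose blue beads in the basket, 22 mm diameter, 12 g.
- bead1_center (a point): Centre of one of the four loose blue beads in the basket, 22 mm diameter, 12 g.
- bead2_center (a point): Centre of one of the four loose blue beads in the basket, 22 mm diameter, 12 g.
- bead3_center (a point): Centre of one of the four loose blue beads in the basket, 22 mm diameter, 12 g.
Things that resemble listed ones, but are neither listed nor needed, are in the scene too. What is shaped like the basket but green is not meant.

How it is judged:
By the outcome, as a careful person would: the job done as asked, in the order asked, and still so for the second after the job is handed in, with the robot touching nothing.
It also fails if it takes over 64 s, if anything falls off the work surface, if the arm or the gripper's body presses on something with over 40 N, if the wrist force passes 120 N, or if a joint passes its speed limit or range.

## Robot

A 6-joint arm with a two-finger parallel gripper is mounted at the origin on the work surface. World frame = base frame: x ahead of the robot, y to its left, z up, the work surface at z = 0. Lengths are in m, angles in rad, forces in N, time in s.
With the tool pointing down it reaches from about 0.375 to 0.975 m from the base axis. Payload 3.8 kg.
Tool frame: the origin (TCP) lies midway between the tips of the shut fingers; the grasp point (between the pads) lies 19 mm behind it; z points along the fingers, y is the line along which they close (so a half turn about z gives the same grasp; the last joint's range is limited). The gripper opens to 85 mm and grips with 20 to 120 N. Pads are 22 mm wide; open, the fingers measure 114 mm over their backs; the gripper's body (76 mm by 85 mm) begins 54 mm behind the grasp point. The pads swing forward as they close: fully open they stand 13 mm farther back than shut.
Start: joints at [1.221, 0.264, 1.604, -0, 1.274, -0.037], TCP at [0.208, 0.642, 0.231] pointing down, gripper open.
Joint ranges: [-2.63, 2.63], [-0.94, 2.18], [0.31, 2.57], [-1.31, 4.45], [0, 2.66], [-2.55, 2.55]. Speed limits (rad/s): [2.57, 2.57, 3.14, 3.14, 3.14, 3.14].

## Interface

Orientations are given as a rotation vector (axis times angle).
In Python, from workcell import bot, read_camera, camera_info, ticket gives the robot as it stands.
- The arm moves only by the tool servo_tool, never from a script. Its argument "targets" is a list of rows, each an object of numbers: "hand": the closure, from -1 (fully open) to 1 (shut); "x", "y", "z": the shift along the tool's x, y, z as a fraction of full scale; "roll": the turn about the tool's z as a fraction of full scale. In form: [{"hand": .., "x": .., "y": .., "z": .., "roll": ..}, ...]. A call has 1 to 10 rows; each row is the pose to reach, as a shift and turn from the pose commanded when the call began, along the tool's axes at that moment, turning the shorter way round; what a row does not reach only later rows make up. Full scale, the value 1, is 50 cm for a shift and 180 degrees for a turn. A row lasts 1/12 s, in which the tool goes at most 41.7 mm and 7.16 degrees, less where a joint would pass 70% of its speed; a pose out of reach is approached as far as the arm can. A call with a number of a shift or a turn outside -1 to 1 is refused whole. A call with a gripper value outside its range is refused whole. The fingers move at their own pace and stop on an object; "grip_force" is the grip in N (left out, the last holds). Time passes only in rows, so rows that repeat a pose let the fingers close. It gives the time, the measured TCP pose, the force, the opening and the grip force at its end, in the units of the state.
- bot.read_state(): the state, without advancing time (a new reading comes with each control period).
- read_camera(name): name is "scene" or "top"; returns the picture (384x512x3 uint8, red, green, blue); there is no depth.
- camera_info(name): a dict with "fx", "fy", "cx", "cy" (pixels), "eye" and "orientation" of the camera in the world. Camera axes: x right, y down, z forward; pixel columns grow to the right and rows downward; lengths in m; the calibration is good to about 2 mm. A picture is of the moment at which its call begins. camera_info takes no time and is no camera call.
- ticket.finish_job(): hands the job in; it is judged then, once.
The state is a dict: "time": time; "q": joint angles; "joint_vel": joint speeds; "joint_torque": joint torques, N m; "tool_pos": TCP position; "tcp_rot": TCP orientation; "wrist_force": force on the tool from outside, world axes, zero at the start; "torque": the same for the moment, N m; "width": opening from 0.0 (shut) to 1.0 (fully open); "grip_force": force on a finger pad.
Only numpy, scipy, OpenCV 4.12 (cv2) and the standard library are available. Lean on these libraries where they do the work, as an engineer would, in place of code of your own. Each camera call takes 0.05 s, during which the arm holds its last target. There are 200 camera calls.

## Working session

There is one attempt and no reset: what is moved stays moved. The work goes in short steps, Python scripts to look and compute and a tool call to move; the robot and the scene stay as the last step left them, time stands still between calls to the robot, and variables do not carry over. Pictures are saved under pics/ and viewed, at most 11 in all, crops included, and the job is handed in when it is done.

Besides the shell and the picture viewer there is one more tool, called after ">>>" by a JSON object that holds its "fn" and its "kwargs", one argument or row to a line. servo_tool: Moves the arm, as the interface text tells. Its arguments: {"type":"object","properties":{"targets":{"type":"array"},"grip_force":{"type":"number"}},"required":["targets"]}

```bash
mkdir -p pics; ls; python3 - <<'E'
from workcell import bot, read_camera, camera_info
import cv2
for n in ("scene","top"):
    im=read_camera(n); cv2.imwrite(f"pics/{n}0.png",im[:,:,::-1]); print(n,camera_info(n))
s=bot.read_state(); print(s)
a=cv2.imread("pics/scene0.png");b=cv2.imread("pics/top0.png")
cv2.imwrite("pics/s0big.png",cv2.resize(a,(800,600),interpolation=cv2.INTER_CUBIC))
cv2.imwrite("pics/t0big.png",cv2.resize(b,(800,600),interpolation=cv2.INTER_CUBIC))
E
```

```text
pics
scene {'fx': 399.95798058633534, 'fy': 399.95798058633534, 'cx': 257.8266637910923, 'cy': 186.97557868502318, 'eye': array([ 1.12855366, -0.40350116,  1.19007947]), 'orientation': array([-2.23167327, -1.10992383,  0.40234133])}
top {'fx': 470.8328476225838, 'fy': 470.8328476225838, 'cx': 254.77601211987314, 'cy': 185.72943781963838, 'eye': array([0.28874975, 0.12540236, 1.5601467 ]), 'orientation': array([-2.1898048 ,  2.17918254, -0.12241251])}
{'time': 0.1, 'q': array([ 1.22113893e+00,  2.64708811e-01,  1.60524513e+00, -1.35443848e-05,
        1.27370197e+00, -3.69078331e-02]), 'joint_vel': array([-0.00062564, -0.00229084, -0.00423757,  0.00082593,  0.00162579,
       -0.00129791]), 'joint_torque': array([-5.32576796e-04, -5.16703534e+01, -3.68593633e+01, -8.99311431e-05,
        6.30950250e-03, -1.20989800e-06]), 'tool_pos': array([0.20746462, 0.6416284 , 0.23006148]), 'tcp_rot': array([-0.48919998, -3.10288052,  0.00318413]), 'wrist_force': array([-0.31493946, -0.4265082 , -0.25560242]), 'torque': array([ 0.04586768,  0.02867688, -0.01198292]), 'grip_force': 0.0, 'width': 0.9996700594285192}
```

View pics/s0big.png

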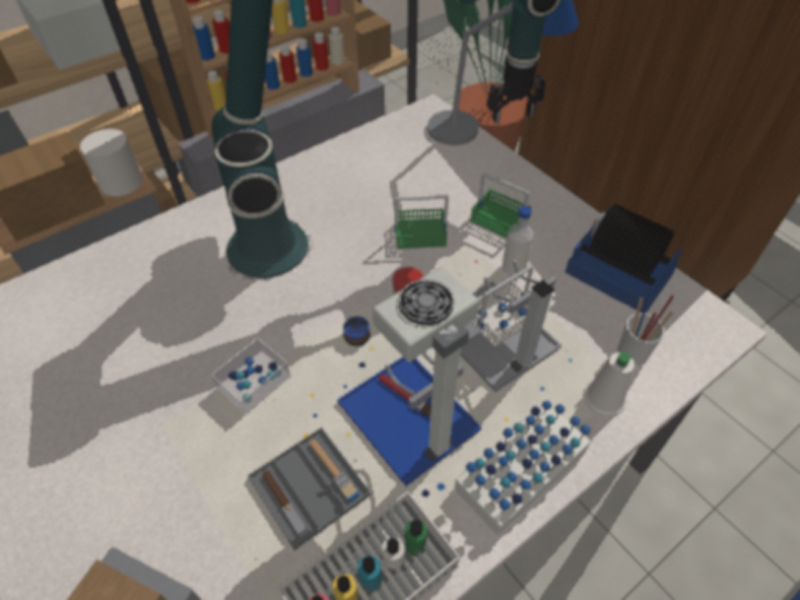

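View pics/t0big.png

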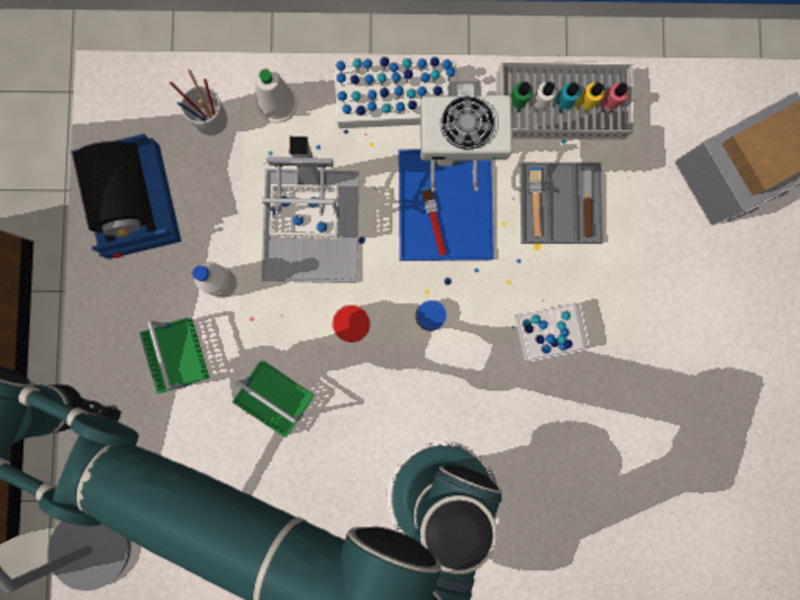

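The top view (+x up, +y left, 800x600 px) shows:
- **Baskets:** the white basket with blue beads hangs on the grey drip stand at about (300,205). The two green baskets at (175,355) and (272,400) are decoys.
- **Drying stand:** blue tray at (447,205), with the white fan at (465,125). The red brush lies at (434,222).
- **Brush tray:** at (562,203), with its middle compartment empty. The pale brush is in the left compartment and the knife in the right.

Next I'll enlarge both views to measure.

```bash
cat > h.py <<'E'
import numpy as np, cv2
from scipy.spatial.transform import Rotation as R
from workcell import bot, read_camera, camera_info
CI={n:camera_info(n) for n in("scene","top")}
def proj(n,P):
    c=CI[n]; M=R.from_rotvec(c["orientation"]).as_matrix()
    p=(np.atleast_2d(P)-c["eye"])@M
    return np.c_[c["fx"]*p[:,0]/p[:,2]+c["cx"],c["fy"]*p[:,1]/p[:,2]+c["cy"]]
def back(n,uv,z):
    c=CI[n]; M=R.from_rotvec(c["orientation"]).as_matrix()
    uv=np.atleast_2d(uv).astype(float)
    d=np.c_[(uv[:,0]-c["cx"])/c["fx"],(uv[:,1]-c["cy"])/c["fy"],np.ones(len(uv))]@M.T
    return c["eye"]+d*((z-c["eye"][2])/d[:,2])[:,None]
def crop(src,dst,x0,y0,w,h,s,grid=20):
    a=src if not isinstance(src,str) else cv2.imread(src)
    b=cv2.resize(a[y0:y0+h,x0:x0+w],None,fx=s,fy=s,interpolation=cv2.INTER_CUBIC)
    for x in range(-(-x0//grid)*grid,x0+w,grid):
        X=int((x-x0+.5)*s); cv2.line(b,(X,0),(X,6),(0,0,255),1); cv2.putText(b,str(x),(X+2,10),0,.35,(0,0,255),1)
    for y in range(-(-y0//grid)*grid,y0+h,grid):
        Y=int((y-y0+.5)*s); cv2.line(b,(0,Y),(6,Y),(0,0,255),1); cv2.putText(b,str(y),(8,Y+4),0,.35,(0,0,255),1)
    cv2.imwrite(dst,b)
def pose(xy,yaw,P):
    P=np.atleast_2d(P); c,s=np.cos(yaw),np.sin(yaw)
    return np.c_[xy[0]+c*P[:,0]-s*P[:,1],xy[1]+s*P[:,0]+c*P[:,1],P[:,2]]
E
python3 - <<'E'
from h import *
crop("pics/top0.png","pics/tc.png",155,50,240,140,3.33)
crop("pics/scene0.png","pics/sc.png",150,165,215,165,3.6)
E
```

```text
(no output)
```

View pics/tc.png

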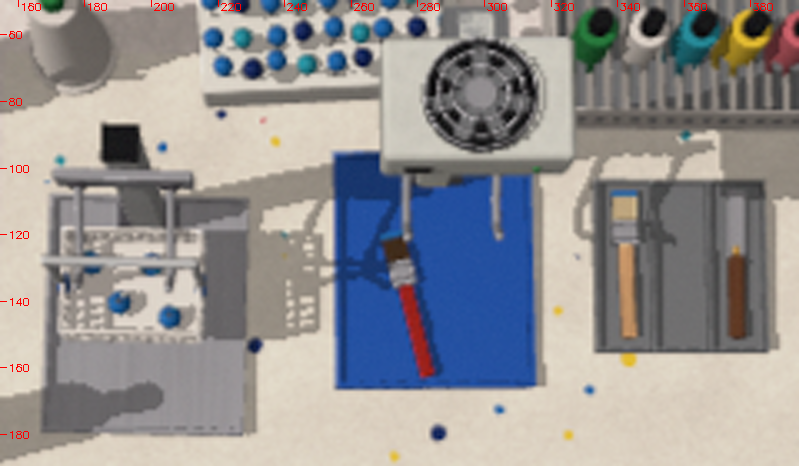

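View pics/sc.png

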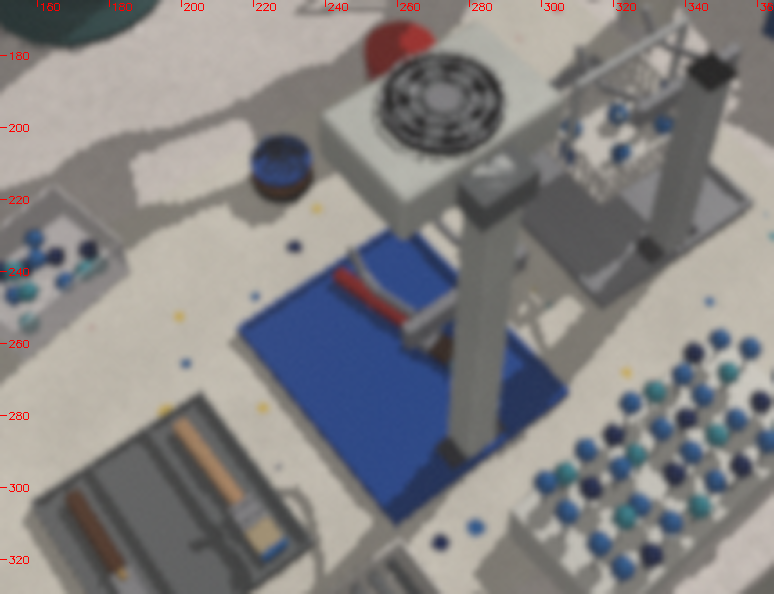

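In the enlarged crops, the tray corners, hooks, bar ends and brush are clear. The red brush runs from (428,376) at the butt to (393,237) at the bristles in the top crop. It lies on the blue tray, and it's the only red-handled one there. The basket bar runs from (43,260) to (207,263). I'll fit the poses from these.

```bash
cat > fit.py <<'E'
from h import *
from scipy.optimize import least_squares
T=lambda X,Y:("top",(155+X/3.33-.5,50+Y/3.33-.5)); S=lambda X,Y:("scene",(150+X/3.6-.5,165+Y/3.6-.5))
def fit(name,pts,x0):
    def f(v):
        return np.concatenate([(proj(n,pose(v[:2],v[2],P))[0]-uv) for P,(n,uv) in pts])
    r=least_squares(f,x0,loss="soft_l1"); print(name,r.x.round(4),"deg",np.degrees(r.x[2]).round(2)); print(f(r.x).reshape(-1,2).round(1).tolist()); return r.x
z=.014
drip=fit("drip",[((-.13,.1,z),T(43,432)),((-.13,-.1,z),T(243,432)),((.11,-.1,z),T(248,198)),((.11,.1,z),T(50,197)),((.11,-.1,z),S(602,306)),((.11,.1,z),S(750,205))],[.7,.3,0])
dry=fit("dry",[((-.13,.1,z),T(335,387)),((-.13,-.1,z),T(537,386)),((.11,.1,z),T(335,152)),((-.13,-.1,z),S(238,330)),((.11,-.1,z),S(397,523)),((.11,.1,z),S(567,392)),((-.024,.04,.2145),T(406,238)),((-.024,-.04,.2145),T(499,238))],[.7,.1,0])
bt=fit("btray",[((.088,.087,z),T(597,181)),((.088,-.087,z),T(765,181)),((-.088,.087,z),T(595,351)),((-.088,-.087,z),T(769,351)),((-.088,.087,z),S(203,395)),((.088,.087,z),S(318,545))],[.7,-.1,0])
br=fit("brush",[((-.075,0,.012),T(428,376)),((.075,0,.012),T(393,237)),((-.075,0,.012),S(338,275)),((.075,0,.012),S(445,355))],[.7,.1,0])
for X,Y in ((43,260),(207,263)): print("bar",back(*T(X,Y),.2035))
E
python3 fit.py
```

```text
drip [ 0.579   0.2798 -0.0109] deg -0.63
[[-0.0, 0.0], [0.7, 1.0], [0.7, -0.1], [0.1, -1.0], [0.3, -0.4], [1.1, -1.3]]
dry [ 0.6276 -0.0065  0.0135] deg 0.77
[[0.3, 0.2], [-0.1, 0.1], [-0.4, -0.2], [-0.3, -1.2], [-0.4, -0.3], [1.0, -0.5], [0.8, -0.5], [0.3, -0.6]]
btray [ 0.624 -0.256 -0.006] deg -0.35
[[-0.5, -1.2], [0.5, -0.4], [0.4, -0.5], [0.1, 0.2], [0.2, -1.3], [-0.7, -0.7]]
brush [0.578  0.0172 0.2413] deg 13.82
[[0.2, 1.1], [-0.0, -0.4], [-0.9, -0.9], [4.0, 1.3]]
bar [[0.58171828 0.35288964 0.2035    ]]
bar [[0.58025842 0.20948847 0.2035    ]]
```

```bash
cat > mv.py <<'E'
from h import *
def now():
    s=bot.read_state(); M=R.from_rotvec(s["tcp_rot"]).as_matrix(); return s,M
def to(p):
    s,M=now(); d=M.T@(np.array(p)-s["tool_pos"]); return (d/.5).round(4)
def show():
    s,M=now(); print("t",round(s["time"],2),"p",s["tool_pos"].round(4),"q",s["q"].round(3),"w",round(s["width"],3),"F",s["wrist_force"].round(2),"g",round(s["grip_force"],1)); print(M.round(3).tolist())
E
python3 - <<'E'
from mv import *
show()
s,M=now()
print("y axis yaw",np.degrees(np.arctan2(M[1,1],M[0,1])),"need tool y along",13.8+90)
p=pose((.578,.0172),.2413,[-.045,0,0])[0]; print(p)
for z in (.23,.06,.0095): print(to([p[0]-.005,p[1],z]))
# neighbours
for n,u,v,z in(("pots",431,315,.036),("jar",351,323,.072),("bottle",203,273,.2)): print(n,back("top",(u*.64-.5,v*.64-.5),z))
E
```

```text
t 0.1 p [0.2075 0.6416 0.2301] q [ 1.221  0.265  1.605 -0.     1.274 -0.037] w 1.0 F [-0.31 -0.43 -0.26] g 0.0
[[-0.951, 0.308, -0.001], [0.308, 0.951, -0.002], [0.0, -0.002, -1.0]]
y axis yaw 72.08100174082387 need tool y along 103.8
[0.53430373 0.00644657 0.        ]
[-1.0033 -1.0107  0.0021]
[-1.0033 -1.01    0.3421]
[-1.0033 -1.0098  0.4431]
pots [[0.37859389 0.02707599 0.036     ]]
jar [[0.35945411 0.19125383 0.072     ]]
bottle [[0.44458103 0.4600909  0.2       ]]
```

>>> {"fn": "servo_tool", "kwargs": {
  "targets": [
    {"hand":-1,"x":-0.56,"y":-0.56,"z":0.0,"roll":-0.176},
    {"hand":-1,"x":-0.56,"y":-0.56,"z":0.0,"roll":-0.176},
    {"hand":-1,"x":-0.56,"y":-0.56,"z":0.0,"roll":-0.176},
    {"hand":-1,"x":-0.56,"y":-0.56,"z":0.0,"roll":-0.176},
    {"hand":-1,"x":-0.56,"y":-0.56,"z":0.0,"roll":-0.176},
    {"hand":-1,"x":-0.56,"y":-0.56,"z":0.0,"roll":-0.176},
    {"hand":-1,"x":-0.56,"y":-0.56,"z":0.0,"roll":-0.176},
    {"hand":-1,"x":-0.56,"y":-0.56,"z":0.0,"roll":-0.176},
    {"hand":-1,"x":-0.56,"y":-0.56,"z":0.0,"roll":-0.176},
    {"hand":-1,"x":-0.56,"y":-0.56,"z":0.0,"roll":-0.176}
  ]
}}

```text
time: 0.93
tool_pos: [0.3888, 0.2859, 0.2309]
tcp_rot: [0.373, -3.119, 0.003]
wrist_force: [-0.2, 0.7, 0.3]
width: 1.001
grip_force: 0.0
```

```bash
python3 - <<'E'
from mv import *
show(); print(to([.530,.0064,.23]),to([.530,.0064,.0095]))
E
```

```text
t 0.93 p [0.3888 0.2859 0.2309] q [ 5.840e-01 -1.050e-01  2.001e+00 -2.000e-03  1.246e+00 -1.225e+00] w 1.001 F [-0.2   0.66  0.29] g 0.0
[[-0.972, -0.236, 0.0], [-0.236, 0.972, -0.002], [0.0, -0.002, -1.0]]
[-0.1424 -0.6098  0.0029] [-0.1426 -0.609   0.4439]
```

>>> {"fn": "servo_tool", "kwargs": {
  "targets": [
    {"hand":-0.6,"x":-0.142,"y":-0.61,"z":0.0,"roll":0},
    {"hand":-0.6,"x":-0.142,"y":-0.61,"z":0.0,"roll":0},
    {"hand":-0.6,"x":-0.142,"y":-0.61,"z":0.0,"roll":0},
    {"hand":-0.6,"x":-0.142,"y":-0.61,"z":0.0,"roll":0},
    {"hand":-0.6,"x":-0.142,"y":-0.61,"z":0.0,"roll":0},
    {"hand":-0.6,"x":-0.142,"y":-0.61,"z":0.0,"roll":0},
    {"hand":-0.6,"x":-0.142,"y":-0.61,"z":0.0,"roll":0},
    {"hand":-0.6,"x":-0.142,"y":-0.61,"z":0.37,"roll":0},
    {"hand":-0.6,"x":-0.142,"y":-0.61,"z":0.37,"roll":0},
    {"hand":-0.6,"x":-0.142,"y":-0.61,"z":0.37,"roll":0}
  ]
}}

```text
time: 1.77
tool_pos: [0.5273, 0.0152, 0.1065]
tcp_rot: [-0.372, 3.117, -0.0]
wrist_force: [0.4, 0.6, -0.8]
width: 0.802
grip_force: 0.0
```

```bash
python3 - <<'E'
from mv import *
show(); print(to([.530,.0064,.0095]))
a=read_camera("scene")[:,:,::-1]; b=read_camera("top")[:,:,::-1]
crop(a,"pics/c1.png",205,150,110,150,3.6); crop(b,"pics/c2.png",240,80,100,150,3.6)
A=cv2.imread("pics/c1.png");B=cv2.imread("pics/c2.png"); cv2.imwrite("pics/c12.png",np.hstack([A,B]))
E
```

```text
t 1.77 p [0.5273 0.0152 0.1065] q [-0.018  0.098  2.043  0.     0.997 -1.827] w 0.802 F [ 0.38  0.57 -0.76] g 0.0
[[-0.972, -0.236, 0.003], [-0.236, 0.972, 0.0], [-0.003, -0.001, -1.0]]
[-0.0006 -0.0183  0.194 ]
```

View pics/c12.png

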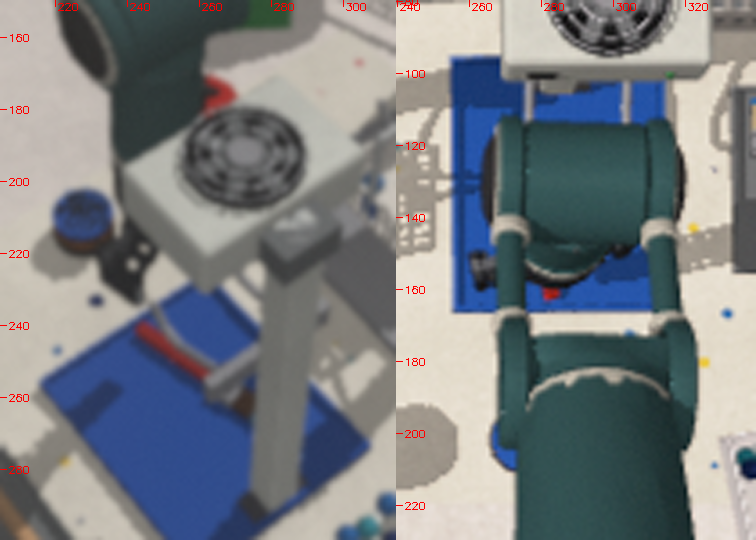

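The brush butt shows red at (282,161) in the top view, directly below the gripper. The wrist sits in front of the fan's edge (row 112 against row 98), so it's clear. I'll descend.

>>> {"fn": "servo_tool", "kwargs": {
  "targets": [
    {"hand":-0.4,"x":0,"y":0,"z":0.05,"roll":0},
    {"hand":-0.4,"x":0,"y":0,"z":0.1,"roll":0},
    {"hand":-0.4,"x":0,"y":0,"z":0.13,"roll":0},
    {"hand":-0.4,"x":0,"y":0,"z":0.13,"roll":0}
  ]
}}

```text
time: 2.2
tool_pos: [0.5243, 0.017, 0.0406]
tcp_rot: [0.376, -3.114, -0.001]
wrist_force: [-0.8, -0.3, -0.2]
width: 0.698
grip_force: 0.0
```

```bash
python3 - <<'E'
from mv import *
show(); print(to([.530,.0064,.0095]))
E
```

```text
t 2.2 p [0.5243 0.017  0.0406] q [-0.015  0.185  2.088  0.     0.873 -1.826] w 0.698 F [-0.76 -0.29 -0.18] g 0.0
[[-0.971, -0.238, -0.005], [-0.238, 0.971, 0.0], [0.005, 0.001, -1.0]]
[-0.0064 -0.0235  0.0621]
```

>>> {"fn": "servo_tool", "kwargs": {
  "targets": [
    {"hand":-0.4,"x":-0.006,"y":-0.023,"z":0.0,"roll":0},
    {"hand":-0.4,"x":-0.006,"y":-0.023,"z":0.03,"roll":0},
    {"hand":-0.4,"x":-0.006,"y":-0.023,"z":0.05,"roll":0},
    {"hand":-0.4,"x":-0.006,"y":-0.023,"z":0.05,"roll":0},
    {"hand":-0.4,"x":-0.006,"y":-0.023,"z":0.05,"roll":0}
  ]
}}

```text
time: 2.62
tool_pos: [0.5322, 0.006, 0.0178]
tcp_rot: [-0.376, 3.119, -0.0]
wrist_force: [0.4, 0.7, 0.3]
width: 0.7
grip_force: 0.0
```

```bash
python3 - <<'E'
from mv import *
show(); print(to([.530,.0064,.0095]))
E
```

```text
t 2.62 p [0.5322 0.006  0.0178] q [-0.036  0.229  2.086 -0.     0.826 -1.846] w 0.7 F [0.43 0.72 0.28] g 0.0
[[-0.971, -0.238, 0.0], [-0.238, 0.971, -0.0], [-0.0, -0.0, -1.0]]
[0.0041 0.0019 0.0166]
```

>>> {"fn": "servo_tool", "kwargs": {
  "targets": [
    {"hand":-0.4,"x":0,"y":0,"z":0.016,"roll":0},
    {"hand":0.0,"x":0,"y":0,"z":0.016,"roll":0},
    {"hand":1,"x":0,"y":0,"z":0.016,"roll":0},
    {"hand":1,"x":0,"y":0,"z":0.016,"roll":0},
    {"hand":1,"x":0,"y":0,"z":0.016,"roll":0},
    {"hand":1,"x":0,"y":0,"z":0.016,"roll":0},
    {"hand":1,"x":0,"y":0,"z":0.016,"roll":0},
    {"hand":1,"x":0,"y":0,"z":0.016,"roll":0}
  ],
  "grip_force": 40
}}

```text
time: 3.28
tool_pos: [0.5323, 0.0062, 0.0095]
tcp_rot: [-0.376, 3.118, -0.0]
wrist_force: [-0.6, 0.3, 2.4]
width: 0.148
grip_force: 41.2
```

>>> {"fn": "servo_tool", "kwargs": {
  "targets": [
    {"hand":1,"x":0,"y":0,"z":-0.03,"roll":0},
    {"hand":1,"x":0,"y":0,"z":-0.06,"roll":0},
    {"hand":1,"x":0,"y":0,"z":-0.06,"roll":0},
    {"hand":1,"x":0.05,"y":0,"z":-0.06,"roll":0},
    {"hand":1,"x":0.11,"y":0,"z":-0.06,"roll":0},
    {"hand":1,"x":0.16,"y":0,"z":-0.06,"roll":0},
    {"hand":1,"x":0.16,"y":0,"z":-0.1,"roll":0},
    {"hand":1,"x":0.16,"y":0,"z":-0.16,"roll":0},
    {"hand":1,"x":0.16,"y":0,"z":-0.16,"roll":0}
  ]
}}

```text
time: 4.03
tool_pos: [0.4571, -0.0133, 0.093]
tcp_rot: [-0.375, 3.112, -0.002]
wrist_force: [1.8, -0.8, 0.3]
width: 0.148
grip_force: 40.9
```

```bash
python3 - <<'E'
from mv import *
show(); g=pose((.624,-.256),-.006,[-.045,0,0])[0]; print(g,to([.455,-.23,.09]),to([g[0],g[1],.09]))
E
```

```text
t 4.03 p [ 0.4571 -0.0133  0.093 ] q [-0.084 -0.022  2.197 -0.     0.959 -1.894] w 0.148 F [ 1.76 -0.82  0.31] g 40.9
[[-0.971, -0.237, 0.008], [-0.237, 0.971, -0.001], [-0.007, -0.002, -1.0]]
[ 0.57900081 -0.25573     0.        ] [ 0.1071 -0.42    0.0063] [-0.1216 -0.5289  0.0082]
```

>>> {"fn": "servo_tool", "kwargs": {
  "targets": [
    {"hand":1,"x":-0.04,"y":-0.2,"z":0,"roll":0.03},
    {"hand":1,"x":-0.118,"y":-0.529,"z":0,"roll":0.0785},
    {"hand":1,"x":-0.118,"y":-0.529,"z":0,"roll":0.0785},
    {"hand":1,"x":-0.118,"y":-0.529,"z":0,"roll":0.0785},
    {"hand":1,"x":-0.118,"y":-0.529,"z":0,"roll":0.0785},
    {"hand":1,"x":-0.118,"y":-0.529,"z":0,"roll":0.0785},
    {"hand":1,"x":-0.118,"y":-0.529,"z":0,"roll":0.0785},
    {"hand":1,"x":-0.118,"y":-0.529,"z":0,"roll":0.0785},
    {"hand":1,"x":-0.118,"y":-0.529,"z":0,"roll":0.0785},
    {"hand":1,"x":-0.118,"y":-0.529,"z":0,"roll":0.0785}
  ]
}}

```text
time: 4.87
tool_pos: [0.5734, -0.255, 0.0877]
tcp_rot: [-0.011, -3.139, -0.002]
wrist_force: [0.1, 0.5, -0.1]
width: 0.15
grip_force: 40.9
```

```bash
python3 - <<'E'
from mv import *
show(); print(to([.577,-.2557,.0085]))
E
```

```text
t 4.87 p [ 0.5734 -0.255   0.0877] q [-0.458  0.3    1.838  0.     1.006 -2.023] w 0.15 F [ 0.1   0.51 -0.08] g 40.9
[[-1.0, 0.007, -0.002], [0.007, 1.0, 0.001], [0.002, 0.001, -1.0]]
[-0.0075 -0.0017  0.1584]
```

>>> {"fn": "servo_tool", "kwargs": {
  "targets": [
    {"hand":1,"x":-0.007,"y":-0.001,"z":0.05,"roll":0},
    {"hand":1,"x":-0.007,"y":-0.001,"z":0.1,"roll":0},
    {"hand":1,"x":-0.007,"y":-0.001,"z":0.14,"roll":0},
    {"hand":1,"x":-0.007,"y":-0.001,"z":0.15,"roll":0},
    {"hand":1,"x":-0.007,"y":-0.001,"z":0.156,"roll":0},
    {"hand":1,"x":-0.007,"y":-0.001,"z":0.156,"roll":0},
    {"hand":1,"x":-0.007,"y":-0.001,"z":0.156,"roll":0}
  ]
}}

```text
time: 5.45
tool_pos: [0.5788, -0.2561, 0.0124]
tcp_rot: [0.009, 3.14, -0.001]
wrist_force: [-1.2, -0.7, -0.5]
width: 0.143
grip_force: 40.9
```

```bash
python3 - <<'E'
from mv import *
show(); print(to([.577,-.2557,.008]))
a=read_camera("scene")[:,:,::-1]; b=read_camera("top")[:,:,::-1]
crop(a,"pics/d1.png",135,225,110,130,3.6); crop(b,"pics/d2.png",320,80,80,130,3.6)
A=cv2.imread("pics/d1.png");B=cv2.imread("pics/d2.png"); cv2.imwrite("pics/d12.png",np.hstack([A,B]))
E
```

```text
t 5.45 p [ 0.5788 -0.2561  0.0124] q [-0.456  0.397  1.869  0.     0.873 -2.021] w 0.143 F [-1.16 -0.65 -0.51] g 40.9
[[-1.0, 0.006, 0.002], [0.006, 1.0, -0.001], [-0.002, -0.001, -1.0]]
[0.0036 0.0009 0.0088]
```

View pics/d12.png

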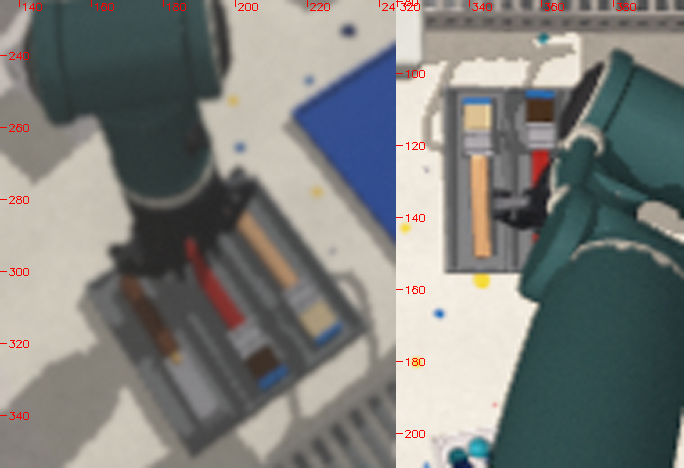

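In both views the red brush hangs just inside the middle compartment, and its bristles point the same way as the pale brush's. Its tip sits about 2 px (5 mm) closer to the far wall, at row 104.5 against 106.5. I'll shift it back 5 mm, lower it and release.

>>> {"fn": "servo_tool", "kwargs": {
  "targets": [
    {"hand":1,"x":0.012,"y":0,"z":0,"roll":0},
    {"hand":1,"x":0.012,"y":0,"z":0.004,"roll":0},
    {"hand":1,"x":0.012,"y":0,"z":0.008,"roll":0},
    {"hand":1,"x":0.012,"y":0,"z":0.008,"roll":0},
    {"hand":0.52,"x":0.012,"y":0,"z":0.008,"roll":0},
    {"hand":0.52,"x":0.012,"y":0,"z":0.008,"roll":0},
    {"hand":0.52,"x":0.012,"y":0,"z":0.008,"roll":0},
    {"hand":0.52,"x":0.012,"y":0,"z":0.008,"roll":0}
  ]
}}

```text
time: 6.22
tool_pos: [0.5719, -0.2562, 0.0069]
tcp_rot: [-0.01, -3.141, -0.0]
wrist_force: [0.2, 0.0, 0.4]
width: 0.242
grip_force: 0.0
```

>>> {"fn": "servo_tool", "kwargs": {
  "targets": [
    {"hand":0.52,"x":0,"y":0,"z":-0.02,"roll":0},
    {"hand":0.52,"x":0,"y":0,"z":-0.05,"roll":0},
    {"hand":0.52,"x":0,"y":0,"z":-0.1,"roll":0},
    {"hand":0.52,"x":0,"y":0,"z":-0.18,"roll":0},
    {"hand":0.52,"x":0,"y":0,"z":-0.26,"roll":0},
    {"hand":0.52,"x":0,"y":0,"z":-0.34,"roll":0},
    {"hand":0.52,"x":0,"y":0,"z":-0.42,"roll":0},
    {"hand":0.52,"x":0,"y":0,"z":-0.44,"roll":0}
  ]
}}

```text
time: 6.88
tool_pos: [0.5756, -0.258, 0.237]
tcp_rot: [0.01, 3.129, -0.009]
wrist_force: [1.5, -0.3, 1.1]
width: 0.245
grip_force: 0.0
```

```bash
python3 - <<'E'
from mv import *
show()
E
```

```text
t 6.88 p [ 0.5756 -0.258   0.237 ] q [-0.461  0.169  1.708  0.     1.251 -2.025] w 0.245 F [ 1.5  -0.28  1.07] g 0.0
[[-1.0, 0.006, 0.012], [0.006, 1.0, -0.006], [-0.012, -0.006, -1.0]]
```

```bash
cat > kin.py <<'E'
import numpy as np
D=np.array([[.2075,.6416,.2301,.265,1.605],[.3888,.2859,.2309,-.105,2.001],[.5273,.0152,.1065,.098,2.043],[.5322,.006,.0178,.229,2.086],[.4571,-.0133,.093,-.022,2.197],[.5734,-.255,.0877,.3,1.838],[.5788,-.2561,.0124,.397,1.869],[.5756,-.258,.237,.169,1.708]])
r=np.hypot(D[:,0],D[:,1]);z=D[:,2];a=D[:,3];b=a+D[:,4]
O=np.ones(len(D));Z=0*O
# r=r0+a2 sin a+a3 sin b+e cos b ; z=z0+a2 cos a+a3 cos b-e sin b   (tool down)
A=np.vstack([np.c_[O,Z,np.sin(a),np.sin(b),np.cos(b)],np.c_[Z,O,np.cos(a),np.cos(b),-np.sin(b)]])
x,res,rk,_=np.linalg.lstsq(A,np.r_[r,z],rcond=None)
if __name__=="__main__":
    print("r0,z0-t,a2,a3,e",x.round(4),np.abs(A@x-np.r_[r,z]).max())
    for q2,q3 in((.5,.31),(.8,.31),(1.0,.31),(1.2,.31),(-.4,.6),(-.6,1.0)):
        b=q2+q3;print(q2,q3,"q5",round(np.pi-b,2),"r",round(x[0]+x[2]*np.sin(q2)+x[3]*np.sin(b)+x[4]*np.cos(b),3),"z",round(x[1]+x[2]*np.cos(q2)+x[3]*np.cos(b)-x[4]*np.sin(b),3))
E
python3 kin.py
```

```text
r0,z0-t,a2,a3,e [ 0.0009 -0.0925  0.5091  0.5674  0.0016] 0.003716731759498937
0.5 0.31 q5 2.33 r 0.657 z 0.744
0.8 0.31 q5 2.03 r 0.875 z 0.513
1.0 0.31 q5 1.83 r 0.978 z 0.327
1.2 0.31 q5 1.63 r 1.042 z 0.125
-0.4 0.6 q5 2.94 r -0.083 z 0.932
-0.6 1.0 q5 2.74 r -0.064 z 0.85
```

Brush placed. Next I'll go high above the scene, turn the jaws so they close along x, and test how the servo gets the lean.

>>> {"fn": "servo_tool", "kwargs": {
  "targets": [
    {"hand":-1,"x":0,"y":0,"z":-0.72,"roll":0.5},
    {"hand":-1,"x":0,"y":0,"z":-0.72,"roll":0.5},
    {"hand":-1,"x":0,"y":0,"z":-0.72,"roll":0.5},
    {"hand":-1,"x":0,"y":0,"z":-0.72,"roll":0.5},
    {"hand":-1,"x":0,"y":0,"z":-0.72,"roll":0.5},
    {"hand":-1,"x":0,"y":0,"z":-0.72,"roll":0.5},
    {"hand":-1,"x":0,"y":0,"z":-0.72,"roll":0.5},
    {"hand":-1,"x":0,"y":0.1,"z":-0.72,"roll":0.5},
    {"hand":-1,"x":0,"y":0.2,"z":-0.72,"roll":0.5},
    {"hand":-1,"x":0,"y":0.3,"z":-0.72,"roll":0.5}
  ]
}}

```text
time: 7.72
tool_pos: [0.5724, -0.1543, 0.5827]
tcp_rot: [1.848, 2.532, 0.003]
wrist_force: [0.9, 0.4, -0.3]
width: 1.001
grip_force: 0.0
```

```bash
python3 - <<'E'
from mv import *
show(); s,M=now(); print("yaw y",np.degrees(np.arctan2(M[1,1],M[0,1])),to([.72,0,.6]))
E
```

```text
t 7.72 p [ 0.5724 -0.1543  0.5827] q [-0.305  0.097  1.168 -0.     1.869 -0.615] w 1.001 F [ 0.9   0.42 -0.25] g 0.0
[[-0.305, 0.952, 0.007], [0.952, 0.305, -0.002], [-0.004, 0.006, -1.0]]
yaw y 17.733829658142483 [ 0.2039  0.3753 -0.0332]
```

>>> {"fn": "servo_tool", "kwargs": {
  "targets": [
    {"hand":-0.6,"x":0.2,"y":0.37,"z":-0.04,"roll":0.0985},
    {"hand":-0.6,"x":0.2,"y":0.37,"z":-0.04,"roll":0.0985},
    {"hand":-0.6,"x":0.2,"y":0.37,"z":-0.04,"roll":0.0985},
    {"hand":-0.6,"x":0.2,"y":0.37,"z":-0.04,"roll":0.0985},
    {"hand":-0.6,"x":0.2,"y":0.37,"z":-0.04,"roll":0.0985},
    {"hand":-0.6,"x":0.2,"y":0.37,"z":-0.04,"roll":0.0985},
    {"hand":-0.6,"x":0.2,"y":0.37,"z":-0.04,"roll":0.0985},
    {"hand":-0.6,"x":0.2,"y":0.37,"z":-0.04,"roll":0.0985}
  ]
}}

```text
time: 8.38
tool_pos: [0.717, -0.0012, 0.5972]
tcp_rot: [-2.21, -2.232, 0.002]
wrist_force: [-0.6, -0.1, -0.3]
width: 0.804
grip_force: 0.0
```

>>> {"fn": "servo_tool", "kwargs": {
  "targets": [
    {"hand":-0.6,"x":0,"y":0.4,"z":-0.1,"roll":0},
    {"hand":-0.6,"x":0,"y":0.4,"z":-0.1,"roll":0},
    {"hand":-0.6,"x":0,"y":0.4,"z":-0.1,"roll":0},
    {"hand":-0.6,"x":0,"y":0.4,"z":-0.1,"roll":0},
    {"hand":-0.6,"x":0,"y":0.4,"z":-0.1,"roll":0},
    {"hand":-0.6,"x":0,"y":0.4,"z":-0.1,"roll":0}
  ]
}}

```text
time: 8.88
tool_pos: [0.8284, -0.0013, 0.5866]
tcp_rot: [2.198, 2.214, 0.033]
wrist_force: [0.5, -0.0, 0.6]
width: 0.8
grip_force: 0.0
```

```bash
python3 - <<'E'
from mv import *
show()
E
```

```text
t 8.88 p [ 0.8284 -0.0013  0.5866] q [-3.200e-02  7.100e-01  3.130e-01  1.000e-03  2.089e+00 -3.900e-02] w 0.8 F [ 0.49 -0.02  0.62] g 0.0
[[-0.007, 1.0, 0.03], [1.0, 0.007, -0.0], [-0.001, 0.03, -1.0]]
```

>>> {"fn": "servo_tool", "kwargs": {
  "targets": [
    {"hand":-0.6,"x":0,"y":0.4,"z":0,"roll":0},
    {"hand":-0.6,"x":0,"y":0.4,"z":0,"roll":0},
    {"hand":-0.6,"x":0,"y":0.4,"z":0,"roll":0},
    {"hand":-0.6,"x":0,"y":0.4,"z":0,"roll":0},
    {"hand":-0.6,"x":0,"y":0.4,"z":0,"roll":0},
    {"hand":-0.6,"x":0,"y":0.4,"z":0,"roll":0},
    {"hand":-0.6,"x":0,"y":0.4,"z":0,"roll":0},
    {"hand":-0.6,"x":0,"y":0.4,"z":0,"roll":0}
  ]
}}

```text
time: 9.55
tool_pos: [0.8976, 0.0017, 0.5114]
tcp_rot: [2.179, 2.199, 0.069]
wrist_force: [-0.4, 0.7, 1.1]
width: 0.798
grip_force: 0.0
```

```bash
python3 - <<'E'
from mv import *
show()
E
```

```text
t 9.55 p [0.8976 0.0017 0.5114] q [-0.026  0.8    0.311  0.002  1.968 -0.035] w 0.798 F [-0.38  0.66  1.1 ] g 0.0
[[-0.009, 0.998, 0.063], [1.0, 0.009, 0.0], [-0.001, 0.063, -0.998]]
```

>>> {"fn": "servo_tool", "kwargs": {
  "targets": [
    {"hand":-0.6,"x":0,"y":0.8,"z":-0.6,"roll":0},
    {"hand":-0.6,"x":0,"y":0.8,"z":-0.6,"roll":0},
    {"hand":-0.6,"x":0,"y":0.8,"z":-0.6,"roll":0},
    {"hand":-0.6,"x":0,"y":0.8,"z":-0.6,"roll":0}
  ]
}}

```text
time: 9.88
tool_pos: [0.8979, 0.0025, 0.5294]
tcp_rot: [2.161, 2.181, 0.107]
wrist_force: [-0.6, -0.4, 0.7]
width: 0.799
grip_force: 0.0
```

>>> {"fn": "servo_tool", "kwargs": {
  "targets": [
    {"hand":-0.6,"x":0,"y":0.8,"z":-0.6,"roll":0},
    {"hand":-0.6,"x":0,"y":0.8,"z":-0.6,"roll":0},
    {"hand":-0.6,"x":0,"y":0.8,"z":-0.6,"roll":0},
    {"hand":-0.6,"x":0,"y":0.8,"z":-0.6,"roll":0}
  ]
}}

```text
time: 10.22
tool_pos: [0.8979, 0.0032, 0.5459]
tcp_rot: [2.144, 2.163, 0.141]
wrist_force: [0.3, 1.7, -0.1]
width: 0.8
grip_force: 0.0
```

```bash
python3 - <<'E'
from mv import *
show()
E
```

```text
t 10.22 p [0.8979 0.0032 0.5459] q [-0.026  0.763  0.311  0.004  1.937 -0.033] w 0.8 F [ 0.26  1.66 -0.1 ] g 0.0
[[-0.009, 0.991, 0.131], [1.0, 0.009, 0.0], [-0.001, 0.131, -0.991]]
```

Pushing past the reach limit leans the tool, and the lean adds up by about 0.034 rad per call. I'll repeat this with short calls, in free space high above the scene.

>>> {"fn": "servo_tool", "kwargs": {
  "targets": [
    {"hand":-0.6,"x":0,"y":0.9,"z":-0.5,"roll":0}
  ]
}}

```text
time: 10.3
tool_pos: [0.9052, 0.0034, 0.5494]
tcp_rot: [2.13, 2.149, 0.168]
wrist_force: [0.6, 0.1, -0.3]
width: 0.797
grip_force: 0.0
```

>>> {"fn": "servo_tool", "kwargs": {
  "targets": [
    {"hand":-0.6,"x":0,"y":0.9,"z":-0.5,"roll":0}
  ]
}}

```text
time: 10.38
tool_pos: [0.9127, 0.0036, 0.5542]
tcp_rot: [2.114, 2.133, 0.198]
wrist_force: [-0.5, -0.2, 0.3]
width: 0.802
grip_force: 0.0
```

>>> {"fn": "servo_tool", "kwargs": {
  "targets": [
    {"hand":-0.6,"x":0,"y":0.9,"z":-0.5,"roll":0}
  ]
}}

```text
time: 10.47
tool_pos: [0.9189, 0.0038, 0.5604]
tcp_rot: [2.099, 2.118, 0.226]
wrist_force: [0.2, -0.4, 0.1]
width: 0.799
grip_force: 0.0
```

>>> {"fn": "servo_tool", "kwargs": {
  "targets": [
    {"hand":-0.6,"x":0,"y":0.9,"z":-0.5,"roll":0}
  ]
}}

```text
time: 10.55
tool_pos: [0.9244, 0.004, 0.5676]
tcp_rot: [2.083, 2.103, 0.254]
wrist_force: [0.7, -0.0, 0.2]
width: 0.802
grip_force: 0.0
```

```bash
python3 - <<'E'
from mv import *
show()
E
```

```text
t 10.55 p [0.9244 0.004  0.5676] q [-0.025  0.745  0.312  0.007  1.843 -0.032] w 0.802 F [ 0.66 -0.05  0.19] g 0.0
[[-0.009, 0.971, 0.239], [1.0, 0.009, 0.001], [-0.001, 0.239, -0.971]]
```

>>> {"fn": "servo_tool", "kwargs": {
  "targets": [
    {"hand":-0.6,"x":0,"y":0.95,"z":-0.25,"roll":0}
  ]
}}

```text
time: 10.63
tool_pos: [0.9346, 0.0043, 0.5708]
tcp_rot: [2.066, 2.085, 0.284]
wrist_force: [-0.1, -0.9, 1.0]
width: 0.798
grip_force: 0.0
```

>>> {"fn": "servo_tool", "kwargs": {
  "targets": [
    {"hand":-0.6,"x":0,"y":0.95,"z":-0.25,"roll":0}
  ]
}}

```text
time: 10.72
tool_pos: [0.9459, 0.0045, 0.5705]
tcp_rot: [2.051, 2.069, 0.31]
wrist_force: [0.3, -0.1, -0.5]
width: 0.799
grip_force: 0.0
```

>>> {"fn": "servo_tool", "kwargs": {
  "targets": [
    {"hand":-0.6,"x":0,"y":0.95,"z":-0.25,"roll":0}
  ]
}}

```text
time: 10.8
tool_pos: [0.9561, 0.0047, 0.5715]
tcp_rot: [2.035, 2.054, 0.336]
wrist_force: [-0.4, -0.2, -0.3]
width: 0.798
grip_force: 0.0
```

>>> {"fn": "servo_tool", "kwargs": {
  "targets": [
    {"hand":-0.6,"x":0,"y":0.95,"z":-0.25,"roll":0}
  ]
}}

```text
time: 10.88
tool_pos: [0.9657, 0.0049, 0.5741]
tcp_rot: [2.019, 2.038, 0.363]
wrist_force: [0.3, -0.1, 0.1]
width: 0.804
grip_force: 0.0
```

>>> {"fn": "servo_tool", "kwargs": {
  "targets": [
    {"hand":-0.6,"x":0,"y":0.95,"z":-0.25,"roll":0}
  ]
}}

```text
time: 10.97
tool_pos: [0.9746, 0.0051, 0.5782]
tcp_rot: [2.002, 2.021, 0.389]
wrist_force: [0.3, 0.4, -0.1]
width: 0.802
grip_force: 0.0
```

>>> {"fn": "servo_tool", "kwargs": {
  "targets": [
    {"hand":-0.6,"x":0,"y":0.95,"z":-0.25,"roll":0}
  ]
}}

```text
time: 11.05
tool_pos: [0.9828, 0.0053, 0.5834]
tcp_rot: [1.986, 2.004, 0.416]
wrist_force: [-0.3, 0.4, 0.1]
width: 0.799
grip_force: 0.0
```

```bash
python3 - <<'E'
from mv import *
show()
E
```

```text
t 11.05 p [0.9828 0.0053 0.5834] q [-0.024  0.749  0.312  0.011  1.669 -0.03 ] w 0.799 F [-0.33  0.45  0.12] g 0.0
[[-0.009, 0.916, 0.4], [1.0, 0.009, 0.002], [-0.002, 0.4, -0.917]]
```

>>> {"fn": "servo_tool", "kwargs": {
  "targets": [
    {"hand":-0.6,"x":0,"y":0.95,"z":-0.2,"roll":0}
  ]
}}

```text
time: 11.13
tool_pos: [0.9914, 0.0055, 0.5888]
tcp_rot: [1.968, 1.986, 0.443]
wrist_force: [0.2, 0.3, 0.5]
width: 0.799
grip_force: 0.0
```

>>> {"fn": "servo_tool", "kwargs": {
  "targets": [
    {"hand":-0.6,"x":0,"y":0.95,"z":-0.2,"roll":0}
  ]
}}

```text
time: 11.22
tool_pos: [0.9997, 0.0057, 0.594]
tcp_rot: [1.951, 1.969, 0.469]
wrist_force: [0.7, 1.1, 0.2]
width: 0.798
grip_force: 0.0
```

>>> {"fn": "servo_tool", "kwargs": {
  "targets": [
    {"hand":-0.6,"x":0,"y":0.95,"z":-0.2,"roll":0}
  ]
}}

```text
time: 11.3
tool_pos: [1.0072, 0.006, 0.6002]
tcp_rot: [1.933, 1.951, 0.494]
wrist_force: [0.5, 0.6, 0.0]
width: 0.8
grip_force: 0.0
```

>>> {"fn": "servo_tool", "kwargs": {
  "targets": [
    {"hand":-0.6,"x":0,"y":0.95,"z":-0.2,"roll":0}
  ]
}}

```text
time: 11.38
tool_pos: [1.0141, 0.0061, 0.6076]
tcp_rot: [1.915, 1.933, 0.52]
wrist_force: [0.6, -0.5, 0.7]
width: 0.798
grip_force: 0.0
```

>>> {"fn": "servo_tool", "kwargs": {
  "targets": [
    {"hand":-0.6,"x":0,"y":0.95,"z":-0.2,"roll":0}
  ]
}}

```text
time: 11.47
tool_pos: [1.0204, 0.0063, 0.6159]
tcp_rot: [1.898, 1.915, 0.545]
wrist_force: [-0.0, -0.0, -0.3]
width: 0.8
grip_force: 0.0
```

>>> {"fn": "servo_tool", "kwargs": {
  "targets": [
    {"hand":-0.6,"x":0,"y":0.95,"z":-0.2,"roll":0}
  ]
}}

```text
time: 11.55
tool_pos: [1.0259, 0.0064, 0.6251]
tcp_rot: [1.879, 1.897, 0.569]
wrist_force: [-0.6, -0.1, -0.6]
width: 0.798
grip_force: 0.0
```

>>> {"fn": "servo_tool", "kwargs": {
  "targets": [
    {"hand":-0.6,"x":0,"y":0.95,"z":-0.2,"roll":0}
  ]
}}

```text
time: 11.63
tool_pos: [1.0308, 0.0066, 0.6353]
tcp_rot: [1.861, 1.878, 0.594]
wrist_force: [0.1, 0.8, 0.5]
width: 0.799
grip_force: 0.0
```

```bash
python3 - <<'E'
from mv import *
show(); s,M=now(); print(np.degrees(np.arcsin(M[0,2]))); print(to([.70,.10,.50]))
E
```

```text
t 11.63 p [1.0308 0.0066 0.6353] q [-0.023  0.728  0.312  0.016  1.487 -0.029] w 0.799 F [0.06 0.75 0.45] g 0.0
[[-0.008, 0.817, 0.577], [1.0, 0.008, 0.003], [-0.003, 0.577, -0.817]]
35.239367715744955
[ 0.1931 -0.6948 -0.1602]
```

The lean is now 35.2°, straight along +x, with the jaws closing in the x-z plane. While the arm is away, I'll refine the bar and hook positions with one close crop.

```bash
python3 - <<'E'
from mv import *
crop("pics/top0.png","pics/e1.png",160,95,62,65,6.4,10); crop("pics/scene0.png","pics/e2.png",295,160,62,65,6.4,10)
A=cv2.imread("pics/e1.png");B=cv2.imread("pics/e2.png"); cv2.imwrite("pics/e12.png",np.hstack([A,B]))
for n in("top","scene"):
  print(n,"hooks tips",proj(n,pose((.579,.2798),-.0109,[[-.024,.04,.2145],[-.024,-.04,.2145]])).round(1).tolist(),"bar ends",proj(n,pose((.579,.2798),-.0109,[[0,.065,.2035],[0,-.065,.2035]])).round(1).tolist())
print(to([.50,.281,.38]))
E
```

```text
top hooks tips [[178.0, 135.8], [205.7, 136.3]] bar ends [[170.2, 128.3], [214.8, 129.1]]
scene hooks tips [[328.4, 167.3], [310.1, 178.2]] bar ends [[338.5, 170.6], [308.8, 188.6]]
[ 0.5591 -1.1569 -0.194 ]
```

View pics/e12.png

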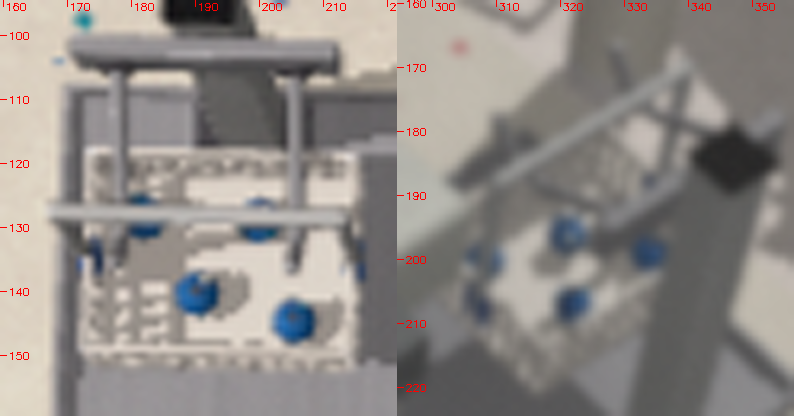

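The close crop shows the bar from about (167,128) to (214.5,128.4) in the top view, and from (307.5,188) to (340,170) in the scene view. That puts the bar's middle near (0.581, 0.282), and the hook tips match the fit within 1 px. All four blue beads are in this white basket, so it is the right one.

>>> {"fn": "servo_tool", "kwargs": {
  "targets": [
    {"hand":0,"x":0.28,"y":-0.58,"z":-0.1,"roll":0},
    {"hand":0,"x":0.28,"y":-0.58,"z":-0.1,"roll":0},
    {"hand":0,"x":0.28,"y":-0.58,"z":-0.1,"roll":0},
    {"hand":0,"x":0.28,"y":-0.58,"z":-0.1,"roll":0},
    {"hand":0,"x":0.28,"y":-0.58,"z":-0.1,"roll":0},
    {"hand":0,"x":0.28,"y":-0.58,"z":-0.1,"roll":0},
    {"hand":0,"x":0.28,"y":-0.58,"z":-0.1,"roll":0},
    {"hand":0,"x":0.28,"y":-0.58,"z":-0.1,"roll":0},
    {"hand":0,"x":0.28,"y":-0.58,"z":-0.1,"roll":0},
    {"hand":0,"x":0.28,"y":-0.58,"z":-0.1,"roll":0}
  ]
}}

```text
time: 12.47
tool_pos: [0.7589, 0.1463, 0.507]
tcp_rot: [1.862, 1.885, 0.592]
wrist_force: [0.8, -0.1, -0.0]
width: 0.5
grip_force: 0.0
```

```bash
python3 - <<'E'
from mv import *
show(); s,M=now(); g=np.array([.581,.282,.2035])+.019*M[:,2]; print(g, to([.5,.282,.38]),to(g-.12*M[:,2]))
E
```

```text
t 12.47 p [0.7589 0.1463 0.507 ] q [ 0.21   0.023  1.495 -0.134  1.026  0.232] w 0.5 F [ 0.8  -0.06 -0.02] g 0.0
[[-0.011, 0.819, 0.573], [1.0, 0.011, 0.005], [-0.002, 0.573, -0.819]]
[0.59189199 0.28209308 0.18793221] [ 0.2779 -0.567  -0.0874] [ 0.2768 -0.6367  0.0927]
```

>>> {"fn": "servo_tool", "kwargs": {
  "targets": [
    {"hand":0,"x":0.277,"y":-0.637,"z":0.09,"roll":0},
    {"hand":0,"x":0.277,"y":-0.637,"z":0.09,"roll":0},
    {"hand":0,"x":0.277,"y":-0.637,"z":0.09,"roll":0},
    {"hand":0,"x":0.277,"y":-0.637,"z":0.09,"roll":0},
    {"hand":0,"x":0.277,"y":-0.637,"z":0.09,"roll":0},
    {"hand":0,"x":0.277,"y":-0.637,"z":0.09,"roll":0},
    {"hand":0,"x":0.277,"y":-0.637,"z":0.09,"roll":0},
    {"hand":0,"x":0.277,"y":-0.637,"z":0.09,"roll":0},
    {"hand":0,"x":0.277,"y":-0.637,"z":0.09,"roll":0},
    {"hand":0,"x":0.277,"y":-0.637,"z":0.09,"roll":0}
  ]
}}

```text
time: 13.3
tool_pos: [0.5244, 0.2806, 0.2844]
tcp_rot: [1.861, 1.886, 0.587]
wrist_force: [0.6, 0.0, -0.4]
width: 0.499
grip_force: 0.0
```

```bash
python3 - <<'E'
from mv import *
show(); s,M=now(); g=np.array([.581,.282,.2035])+.019*M[:,2]; print(g, to(g-.05*M[:,2]),to(g))
E
```

```text
t 13.3 p [0.5244 0.2806 0.2844] q [ 0.652 -0.211  2.108 -0.5    0.803  0.909] w 0.499 F [ 0.57  0.05 -0.44] g 0.0
[[-0.011, 0.82, 0.572], [1.0, 0.012, 0.003], [-0.005, 0.572, -0.821]]
[0.5918593  0.28204856 0.18790919] [0.0022 0.0005 0.1356] [0.0022 0.0005 0.2356]
```

>>> {"fn": "servo_tool", "kwargs": {
  "targets": [
    {"hand":0,"x":0.002,"y":0,"z":0.05,"roll":0},
    {"hand":0,"x":0.002,"y":0,"z":0.1,"roll":0},
    {"hand":0,"x":0.002,"y":0,"z":0.14,"roll":0},
    {"hand":0,"x":0.002,"y":0,"z":0.17,"roll":0},
    {"hand":0,"x":0.002,"y":0,"z":0.2,"roll":0},
    {"hand":0,"x":0.002,"y":0,"z":0.2,"roll":0}
  ]
}}

```text
time: 13.8
tool_pos: [0.5868, 0.2803, 0.2053]
tcp_rot: [1.864, 1.879, 0.59]
wrist_force: [0.0, -0.7, -0.1]
width: 0.502
grip_force: 0.0
```

```bash
python3 - <<'E'
from mv import *
show(); s,M=now(); g=np.array([.581,.282,.2035])+.019*M[:,2]; print(g,to(g))
a=read_camera("scene")[:,:,::-1]; b=read_camera("top")[:,:,::-1]
crop(a,"pics/f1.png",285,140,75,90,5,10); crop(b,"pics/f2.png",155,85,75,90,5,10)
A=cv2.imread("pics/f1.png");B=cv2.imread("pics/f2.png"); cv2.imwrite("pics/f12.png",np.hstack([A,B]))
E
```

```text
t 13.8 p [0.5868 0.2803 0.2053] q [ 0.574 -0.037  2.109 -0.57   0.614  0.961] w 0.502 F [ 0.03 -0.65 -0.13] g 0.0
[[-0.007, 0.819, 0.574], [1.0, 0.008, 0.001], [-0.003, 0.574, -0.819]]
[0.59191484 0.28201989 0.18794796] [ 0.0035 -0.0116  0.0343]
```

View pics/f12.png

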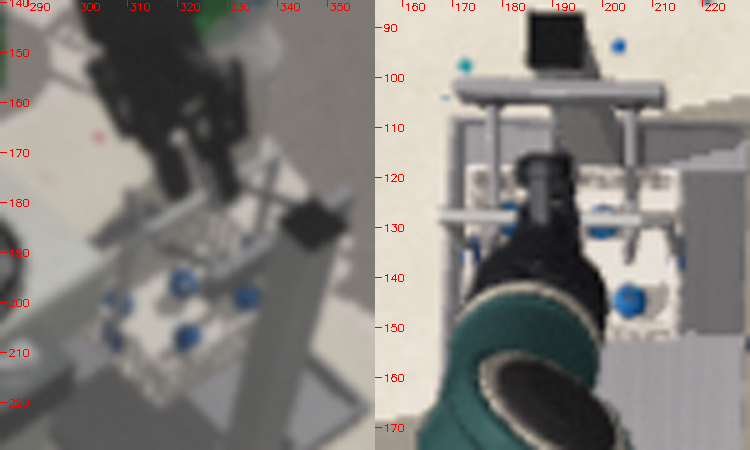

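The fingers straddle the bar: the tips are at (320,178) and (329,180) in the scene view, on either side of it. I'll advance and let it settle before closing.

>>> {"fn": "servo_tool", "kwargs": {
  "targets": [
    {"hand":0,"x":0.002,"y":0,"z":0.02,"roll":0},
    {"hand":0,"x":0.002,"y":0,"z":0.034,"roll":0},
    {"hand":0,"x":0.002,"y":0,"z":0.034,"roll":0},
    {"hand":0,"x":0.002,"y":0,"z":0.034,"roll":0}
  ]
}}

```text
time: 14.23
tool_pos: [0.5944, 0.2821, 0.1921]
tcp_rot: [1.863, 1.88, 0.591]
wrist_force: [-0.2, 0.1, 0.3]
width: 0.5
grip_force: 0.0
```

```bash
python3 - <<'E'
from mv import *
show(); s,M=now(); g=np.array([.581,.282,.2035])+.019*M[:,2]; print(g,to(g))
E
```

```text
t 14.23 p [0.5944 0.2821 0.1921] q [ 0.568 -0.008  2.108 -0.588  0.587  0.979] w 0.5 F [-0.15  0.06  0.33] g 0.0
[[-0.008, 0.818, 0.575], [1.0, 0.009, 0.002], [-0.003, 0.575, -0.818]]
[0.59191875 0.28204417 0.18795076] [-0.0001 -0.0089  0.004 ]
```

>>> {"fn": "servo_tool", "kwargs": {
  "targets": [
    {"hand":0.3,"x":0,"y":-0.008,"z":0.004,"roll":0},
    {"hand":0.5,"x":0,"y":-0.008,"z":0.004,"roll":0},
    {"hand":0.6,"x":0,"y":-0.008,"z":0.004,"roll":0},
    {"hand":0.7,"x":0,"y":-0.008,"z":0.004,"roll":0},
    {"hand":0.8,"x":0,"y":-0.008,"z":0.004,"roll":0},
    {"hand":0.9,"x":0,"y":-0.008,"z":0.004,"roll":0},
    {"hand":1,"x":0,"y":-0.008,"z":0.004,"roll":0},
    {"hand":1,"x":0,"y":-0.008,"z":0.004,"roll":0},
    {"hand":1,"x":0,"y":-0.008,"z":0.004,"roll":0},
    {"hand":1,"x":0,"y":-0.008,"z":0.004,"roll":0}
  ],
  "grip_force": 60
}}

```text
time: 15.07
tool_pos: [0.5924, 0.2823, 0.1886]
tcp_rot: [1.863, 1.88, 0.592]
wrist_force: [0.1, 0.8, 1.2]
width: 0.08
grip_force: 58.5
```

```bash
python3 - <<'E'
from mv import *
show()
E
```

```text
t 15.07 p [0.5924 0.2823 0.1886] q [ 0.57  -0.007  2.115 -0.596  0.581  0.99 ] w 0.08 F [0.14 0.79 1.19] g 58.5
[[-0.008, 0.818, 0.575], [1.0, 0.008, 0.003], [-0.002, 0.575, -0.818]]
```

>>> {"fn": "servo_tool", "kwargs": {
  "targets": [
    {"hand":1,"x":0,"y":0.004,"z":-0.0055,"roll":0},
    {"hand":1,"x":0,"y":0.012,"z":-0.017,"roll":0},
    {"hand":1,"x":0,"y":0.023,"z":-0.033,"roll":0},
    {"hand":1,"x":0,"y":0.035,"z":-0.05,"roll":0},
    {"hand":1,"x":0,"y":0.043,"z":-0.061,"roll":0},
    {"hand":1,"x":0,"y":0.046,"z":-0.0655,"roll":0},
    {"hand":1,"x":0,"y":0.046,"z":-0.0655,"roll":0},
    {"hand":1,"x":0,"y":0.046,"z":-0.0655,"roll":0}
  ]
}}

```text
time: 15.73
tool_pos: [0.5923, 0.2823, 0.2289]
tcp_rot: [1.863, 1.88, 0.592]
wrist_force: [0.6, -0.1, -2.8]
width: 0.081
grip_force: 58.4
```

```bash
python3 - <<'E'
from mv import *
show()
E
```

```text
t 15.73 p [0.5923 0.2823 0.2289] q [ 0.571 -0.051  2.076 -0.534  0.651  0.915] w 0.081 F [ 0.61 -0.1  -2.81] g 58.4
[[-0.008, 0.818, 0.575], [1.0, 0.008, 0.003], [-0.002, 0.575, -0.818]]
```

>>> {"fn": "servo_tool", "kwargs": {
  "targets": [
    {"hand":1,"x":0,"y":-0.006,"z":-0.0043,"roll":0},
    {"hand":1,"x":0,"y":-0.02,"z":-0.0141,"roll":0},
    {"hand":1,"x":0,"y":-0.04,"z":-0.0282,"roll":0},
    {"hand":1,"x":0,"y":-0.062,"z":-0.0437,"roll":0},
    {"hand":1,"x":0,"y":-0.084,"z":-0.0592,"roll":0},
    {"hand":1,"x":0,"y":-0.104,"z":-0.0733,"roll":0},
    {"hand":1,"x":0,"y":-0.117,"z":-0.0825,"roll":0},
    {"hand":1,"x":0,"y":-0.1225,"z":-0.0863,"roll":0},
    {"hand":1,"x":0,"y":-0.1225,"z":-0.0863,"roll":0}
  ]
}}

```text
time: 16.48
tool_pos: [0.5164, 0.282, 0.2288]
tcp_rot: [1.861, 1.881, 0.593]
wrist_force: [0.9, -0.0, -2.6]
width: 0.081
grip_force: 58.5
```

```bash
python3 - <<'E'
from mv import *
show(); print(to([.52,-.0065,.24]))
E
```

```text
t 16.48 p [0.5164 0.282  0.2288] q [ 0.667 -0.175  2.187 -0.574  0.708  1.019] w 0.081 F [ 0.95 -0.02 -2.64] g 58.5
[[-0.01, 0.818, 0.575], [1.0, 0.009, 0.004], [-0.002, 0.575, -0.818]]
[-0.5771  0.0134 -0.0163]
```

>>> {"fn": "servo_tool", "kwargs": {
  "targets": [
    {"hand":1,"x":-0.008,"y":0,"z":0,"roll":0},
    {"hand":1,"x":-0.025,"y":0.001,"z":-0.001,"roll":0},
    {"hand":1,"x":-0.055,"y":0.002,"z":-0.002,"roll":0},
    {"hand":1,"x":-0.09,"y":0.003,"z":-0.003,"roll":0},
    {"hand":1,"x":-0.13,"y":0.004,"z":-0.005,"roll":0},
    {"hand":1,"x":-0.17,"y":0.005,"z":-0.006,"roll":0},
    {"hand":1,"x":-0.205,"y":0.006,"z":-0.008,"roll":0},
    {"hand":1,"x":-0.23,"y":0.006,"z":-0.008,"roll":0},
    {"hand":1,"x":-0.245,"y":0.006,"z":-0.008,"roll":0},
    {"hand":1,"x":-0.25,"y":0.006,"z":-0.008,"roll":0}
  ]
}}

```text
time: 17.32
tool_pos: [0.5187, 0.1544, 0.2339]
tcp_rot: [1.864, 1.877, 0.59]
wrist_force: [-0.2, 0.0, -1.9]
width: 0.079
grip_force: 58.5
```

```bash
python3 - <<'E'
from mv import *
show(); print(to([.52,-.0065,.24]))
E
```

```text
t 17.32 p [0.5187 0.1544 0.2339] q [ 0.38  -0.338  2.299 -0.367  0.635  0.61 ] w 0.079 F [-0.18  0.01 -1.86] g 58.5
[[-0.006, 0.818, 0.575], [1.0, 0.007, 0.0], [-0.004, 0.575, -0.818]]
[-0.3218  0.007  -0.0087]
```

>>> {"fn": "servo_tool", "kwargs": {
  "targets": [
    {"hand":1,"x":-0.01,"y":0,"z":0,"roll":0},
    {"hand":1,"x":-0.035,"y":0.001,"z":-0.001,"roll":0},
    {"hand":1,"x":-0.075,"y":0.002,"z":-0.002,"roll":0},
    {"hand":1,"x":-0.12,"y":0.003,"z":-0.003,"roll":0},
    {"hand":1,"x":-0.17,"y":0.004,"z":-0.004,"roll":0},
    {"hand":1,"x":-0.22,"y":0.005,"z":-0.006,"roll":0},
    {"hand":1,"x":-0.265,"y":0.006,"z":-0.007,"roll":0},
    {"hand":1,"x":-0.3,"y":0.007,"z":-0.008,"roll":0},
    {"hand":1,"x":-0.317,"y":0.007,"z":-0.008,"roll":0},
    {"hand":1,"x":-0.321,"y":0.007,"z":-0.008,"roll":0}
  ]
}}

```text
time: 18.15
tool_pos: [0.5206, -0.0057, 0.2398]
tcp_rot: [1.864, 1.877, 0.59]
wrist_force: [0.3, 0.6, -2.2]
width: 0.082
grip_force: 58.5
```

>>> {"fn": "servo_tool", "kwargs": {
  "targets": [
    {"hand":1,"x":0,"y":0,"z":0,"roll":0},
    {"hand":1,"x":0,"y":0,"z":0,"roll":0}
  ]
}}

```text
time: 18.32
tool_pos: [0.5204, -0.0036, 0.2394]
tcp_rot: [1.863, 1.88, 0.591]
wrist_force: [0.4, 0.3, -2.9]
width: 0.079
grip_force: 58.5
```

```bash
python3 - <<'E'
from mv import *
show(); s,M=now()
t=np.array([.6276,-.0065,.2035+.037])+.019*M[:,2]; print(t,to(t))
a=read_camera("scene")[:,:,::-1]; b=read_camera("top")[:,:,::-1]
crop(a,"pics/g1.png",215,140,105,150,3.7,10); crop(b,"pics/g2.png",245,65,100,150,3.7,10)
A=cv2.imread("pics/g1.png");B=cv2.imread("pics/g2.png"); cv2.imwrite("pics/g12.png",np.hstack([A,B]))
E
```

```text
t 18.32 p [ 0.5204 -0.0036  0.2394] q [-0.092 -0.428  2.345  0.096  0.616 -0.162] w 0.079 F [ 0.35  0.26 -2.87] g 58.5
[[-0.008, 0.818, 0.575], [1.0, 0.008, 0.003], [-0.003, 0.575, -0.818]]
[ 0.63851763 -0.00645153  0.22494999] [-0.0075  0.1766  0.1594]
```

View pics/g12.png

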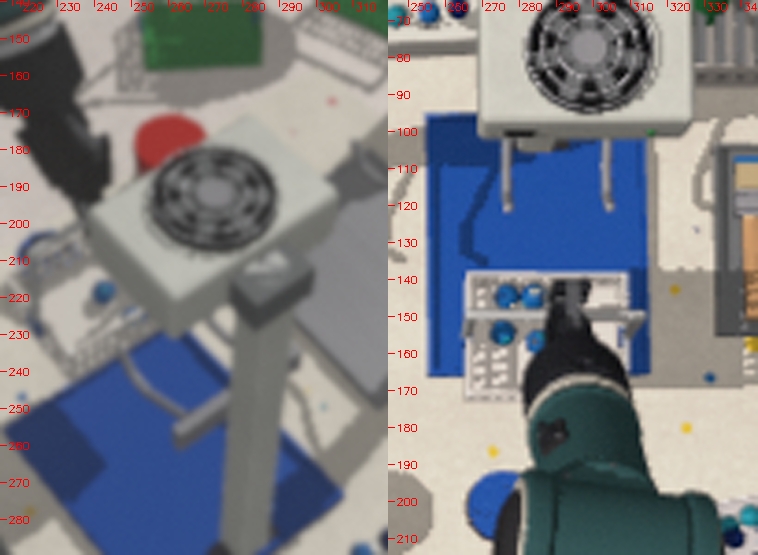

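Both views show the basket level in the jaws with its beads inside and the bar just short of the hooks. The bar runs from (267,149) to (314,151) in the top view, and the hook tips are at (277,121) and (304,121). I'll slide it in under the fan.

>>> {"fn": "servo_tool", "kwargs": {
  "targets": [
    {"hand":1,"x":0,"y":0.006,"z":0.0042,"roll":0},
    {"hand":1,"x":-0.002,"y":0.02,"z":0.014,"roll":0},
    {"hand":1,"x":-0.004,"y":0.042,"z":0.0295,"roll":0},
    {"hand":1,"x":-0.006,"y":0.068,"z":0.0478,"roll":0},
    {"hand":1,"x":-0.008,"y":0.095,"z":0.0668,"roll":0},
    {"hand":1,"x":-0.009,"y":0.122,"z":0.0858,"roll":0},
    {"hand":1,"x":-0.009,"y":0.147,"z":0.1033,"roll":0},
    {"hand":1,"x":-0.009,"y":0.166,"z":0.1167,"roll":0},
    {"hand":1,"x":-0.009,"y":0.174,"z":0.1223,"roll":0},
    {"hand":1,"x":-0.009,"y":0.175,"z":0.123,"roll":0}
  ]
}}

```text
time: 19.25
tool_pos: [0.6288, -0.007, 0.2394]
tcp_rot: [1.862, 1.881, 0.592]
wrist_force: [-0.9, 0.2, -2.8]
width: 0.08
grip_force: 58.5
```

>>> {"fn": "servo_tool", "kwargs": {
  "targets": [
    {"hand":1,"x":0,"y":0,"z":0,"roll":0},
    {"hand":1,"x":0,"y":0,"z":0,"roll":0}
  ]
}}

```text
time: 19.42
tool_pos: [0.6269, -0.0071, 0.2391]
tcp_rot: [1.863, 1.881, 0.591]
wrist_force: [0.1, -0.7, -2.2]
width: 0.079
grip_force: 58.5
```

```bash
python3 - <<'E'
from mv import *
show(); s,M=now()
for dz in (.02,0): 
  t=np.array([.627,-.0065,.2035+dz])+.019*M[:,2]; print(t,to(t))
E
```

```text
t 19.42 p [ 0.6269 -0.0071  0.2391] q [-0.077 -0.176  2.167  0.091  0.543 -0.151] w 0.079 F [ 0.06 -0.71 -2.17] g 58.5
[[-0.009, 0.819, 0.574], [1.0, 0.009, 0.003], [-0.003, 0.574, -0.819]]
[ 0.63790847 -0.00644593  0.20794358] [ 0.0014 -0.0178  0.0635]
[ 0.63790847 -0.00644593  0.18794358] [ 0.0015 -0.0407  0.0963]
```

>>> {"fn": "servo_tool", "kwargs": {
  "targets": [
    {"hand":1,"x":0.001,"y":0.006,"z":0.004,"roll":0},
    {"hand":1,"x":0.001,"y":0.014,"z":0.01,"roll":0},
    {"hand":1,"x":0.001,"y":0.018,"z":0.0126,"roll":0},
    {"hand":1,"x":0.001,"y":0.012,"z":0.021,"roll":0},
    {"hand":1,"x":0.001,"y":0.002,"z":0.036,"roll":0},
    {"hand":1,"x":0.001,"y":-0.01,"z":0.053,"roll":0},
    {"hand":1,"x":0.001,"y":-0.02,"z":0.067,"roll":0},
    {"hand":1,"x":0.001,"y":-0.028,"z":0.078,"roll":0},
    {"hand":1,"x":0.001,"y":-0.032,"z":0.084,"roll":0},
    {"hand":1,"x":0.001,"y":-0.032,"z":0.084,"roll":0}
  ]
}}

```text
time: 20.25
tool_pos: [0.6373, -0.0068, 0.1936]
tcp_rot: [1.865, 1.882, 0.589]
wrist_force: [0.7, -0.5, -2.1]
width: 0.081
grip_force: 58.5
```

```bash
python3 - <<'E'
from mv import *
show(); s,M=now()
t=np.array([.627,-.0065,.2035])+.019*M[:,2]; print(t,to(t))
a=read_camera("scene")[:,:,::-1]; b=read_camera("top")[:,:,::-1]
crop(a,"pics/h1.png",215,165,105,115,5,10); crop(b,"pics/h2.png",260,75,55,115,5,10)
A=cv2.imread("pics/h1.png");B=cv2.imread("pics/h2.png"); cv2.imwrite("pics/h12.png",np.hstack([A,B]))
E
```

```text
t 20.25 p [ 0.6373 -0.0068  0.1936] q [-0.075 -0.104  2.194  0.106  0.446 -0.165] w 0.081 F [ 0.75 -0.46 -2.11] g 58.5
[[-0.008, 0.82, 0.572], [1.0, 0.008, 0.003], [-0.002, 0.572, -0.82]]
[ 0.63787172 -0.006447    0.18791787] [ 0.0008 -0.0056  0.01  ]
```

View pics/h12.png

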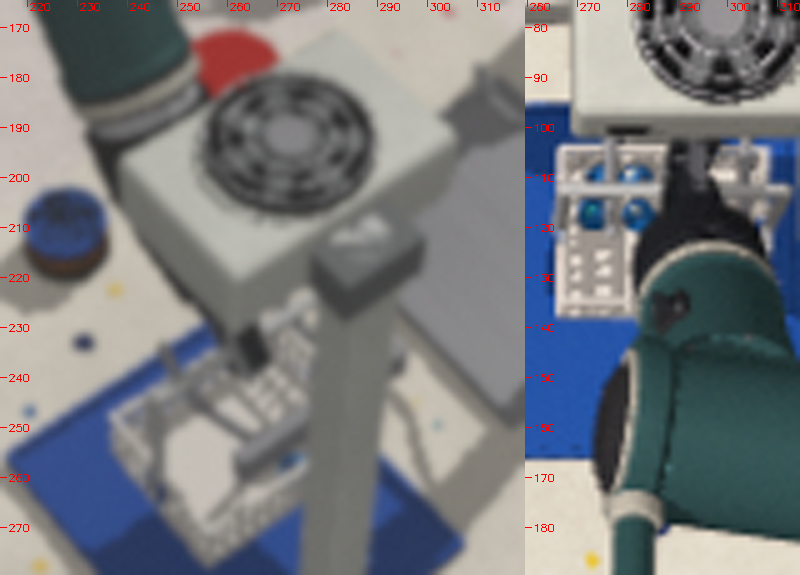

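The bar sits over both hooks, at row 112.5 between the hook roots (row 103) and the tips (about row 121), and all four beads are still in the basket. I'll lower it the last 6 mm.

>>> {"fn": "servo_tool", "kwargs": {
  "targets": [
    {"hand":1,"x":0,"y":-0.002,"z":0.003,"roll":0},
    {"hand":1,"x":0,"y":-0.0045,"z":0.0065,"roll":0},
    {"hand":1,"x":0,"y":-0.006,"z":0.009,"roll":0},
    {"hand":1,"x":0,"y":-0.006,"z":0.009,"roll":0},
    {"hand":1,"x":0,"y":-0.006,"z":0.009,"roll":0}
  ]
}}

```text
time: 20.77
tool_pos: [0.6386, -0.0069, 0.1906]
tcp_rot: [1.863, 1.88, 0.592]
wrist_force: [-0.4, -0.0, -1.9]
width: 0.082
grip_force: 58.5
```

```bash
python3 - <<'E'
from mv import *
show(); s,M=now()
t=np.array([.627,-.0065,.2035])+.019*M[:,2]; print(t,to(t))
E
```

```text
t 20.77 p [ 0.6386 -0.0069  0.1906] q [-0.075 -0.099  2.197  0.108  0.434 -0.168] w 0.082 F [-0.45 -0.02 -1.91] g 58.5
[[-0.008, 0.818, 0.575], [1.0, 0.008, 0.003], [-0.003, 0.575, -0.818]]
[ 0.63792385 -0.0064507   0.18795435] [ 0.001  -0.0042  0.0036]
```

>>> {"fn": "servo_tool", "kwargs": {
  "targets": [
    {"hand":1,"x":0,"y":-0.0015,"z":0.002,"roll":0},
    {"hand":1,"x":0,"y":-0.003,"z":0.004,"roll":0},
    {"hand":1,"x":0,"y":-0.003,"z":0.004,"roll":0},
    {"hand":1,"x":0,"y":-0.003,"z":0.004,"roll":0}
  ]
}}

```text
time: 21.1
tool_pos: [0.639, -0.007, 0.1888]
tcp_rot: [1.862, 1.879, 0.593]
wrist_force: [1.0, 0.4, -1.2]
width: 0.08
grip_force: 58.7
```

>>> {"fn": "servo_tool", "kwargs": {
  "targets": [
    {"hand":1,"x":0,"y":0,"z":0,"roll":0},
    {"hand":1,"x":0,"y":0,"z":0,"roll":0}
  ]
}}

```text
time: 21.27
tool_pos: [0.639, -0.007, 0.1887]
tcp_rot: [1.862, 1.879, 0.593]
wrist_force: [0.3, -0.1, -1.3]
width: 0.08
grip_force: 58.8
```

```bash
python3 - <<'E'
from mv import *
show()
E
```

```text
t 21.27 p [ 0.639  -0.007   0.1887] q [-0.075 -0.096  2.199  0.11   0.429 -0.169] w 0.08 F [ 0.35 -0.07 -1.27] g 58.8
[[-0.008, 0.818, 0.576], [1.0, 0.008, 0.003], [-0.003, 0.576, -0.818]]
```

>>> {"fn": "servo_tool", "kwargs": {
  "targets": [
    {"hand":1,"x":0,"y":-0.001,"z":0.0015,"roll":0},
    {"hand":1,"x":0,"y":-0.001,"z":0.0015,"roll":0},
    {"hand":1,"x":0,"y":-0.001,"z":0.0015,"roll":0}
  ]
}}

```text
time: 21.52
tool_pos: [0.6392, -0.007, 0.1884]
tcp_rot: [1.861, 1.879, 0.593]
wrist_force: [-2.2, -1.3, 4.2]
width: 0.079
grip_force: 59.3
```

>>> {"fn": "servo_tool", "kwargs": {
  "targets": [
    {"hand":0.85,"x":0,"y":0,"z":0,"roll":0},
    {"hand":0.8,"x":0,"y":0,"z":0,"roll":0},
    {"hand":0.75,"x":0,"y":0,"z":0,"roll":0},
    {"hand":0.7,"x":0,"y":0,"z":0,"roll":0},
    {"hand":0.6,"x":0,"y":0,"z":0,"roll":0},
    {"hand":0.5,"x":0,"y":0,"z":0,"roll":0},
    {"hand":0.4,"x":0,"y":0,"z":0,"roll":0},
    {"hand":0.4,"x":0,"y":0,"z":0,"roll":0}
  ]
}}

```text
time: 22.18
tool_pos: [0.6384, -0.0069, 0.1868]
tcp_rot: [1.863, 1.88, 0.591]
wrist_force: [-0.4, 0.3, 0.0]
width: 0.305
grip_force: 0.0
```

```bash
python3 - <<'E'
from mv import *
show()
E
```

```text
t 22.18 p [ 0.6384 -0.0069  0.1868] q [-0.075 -0.094  2.201  0.11   0.427 -0.17 ] w 0.305 F [-0.43  0.26  0.04] g 0.0
[[-0.008, 0.819, 0.574], [1.0, 0.008, 0.003], [-0.003, 0.574, -0.819]]
```

>>> {"fn": "servo_tool", "kwargs": {
  "targets": [
    {"hand":0.4,"x":0,"y":0,"z":-0.01,"roll":0},
    {"hand":0.4,"x":0,"y":0,"z":-0.03,"roll":0},
    {"hand":0.4,"x":0,"y":0,"z":-0.06,"roll":0},
    {"hand":0.4,"x":0,"y":0,"z":-0.09,"roll":0},
    {"hand":0.4,"x":0,"y":0,"z":-0.11,"roll":0},
    {"hand":0.4,"x":0,"y":-0.03,"z":-0.131,"roll":0},
    {"hand":0.4,"x":0,"y":-0.08,"z":-0.166,"roll":0},
    {"hand":0.4,"x":0,"y":-0.14,"z":-0.208,"roll":0},
    {"hand":0.4,"x":0,"y":-0.18,"z":-0.236,"roll":0},
    {"hand":0.4,"x":0,"y":-0.2,"z":-0.25,"roll":0}
  ]
}}

```text
time: 23.02
tool_pos: [0.482, -0.0079, 0.2315]
tcp_rot: [1.863, 1.88, 0.591]
wrist_force: [0.3, -0.0, -0.5]
width: 0.303
grip_force: 0.0
```

>>> {"fn": "servo_tool", "kwargs": {
  "targets": [
    {"hand":0.4,"x":0.05,"y":0,"z":0,"roll":0},
    {"hand":0.4,"x":0.12,"y":0,"z":0,"roll":0},
    {"hand":0.4,"x":0.2,"y":0,"z":0,"roll":0},
    {"hand":0.4,"x":0.28,"y":0,"z":0,"roll":0},
    {"hand":0.4,"x":0.34,"y":0,"z":0,"roll":0},
    {"hand":0.4,"x":0.36,"y":0,"z":0,"roll":0}
  ]
}}

```text
time: 23.52
tool_pos: [0.4832, 0.1772, 0.2335]
tcp_rot: [1.858, 1.883, 0.6]
wrist_force: [0.0, 0.1, 0.4]
width: 0.298
grip_force: 0.0
```

```bash
python3 - <<'E'
from mv import *
show()
a=read_camera("scene")[:,:,::-1]; b=read_camera("top")[:,:,::-1]
crop(a,"pics/i1.png",140,165,175,190,2.9,20); crop(b,"pics/i2.png",240,70,95,190,2.9,20)
A=cv2.imread("pics/i1.png");B=cv2.imread("pics/i2.png"); cv2.imwrite("pics/i12.png",np.hstack([A,B])); print(A.shape,B.shape)
E
```

```text
t 23.52 p [0.4832 0.1772 0.2335] q [ 0.478 -0.393  2.336 -0.425  0.678  0.727] w 0.298 F [0.04 0.11 0.44] g 0.0
[[-0.014, 0.816, 0.578], [1.0, 0.011, 0.008], [0.0, 0.578, -0.816]]
(551, 508, 3) (551, 276, 3)
```

View pics/i12.png

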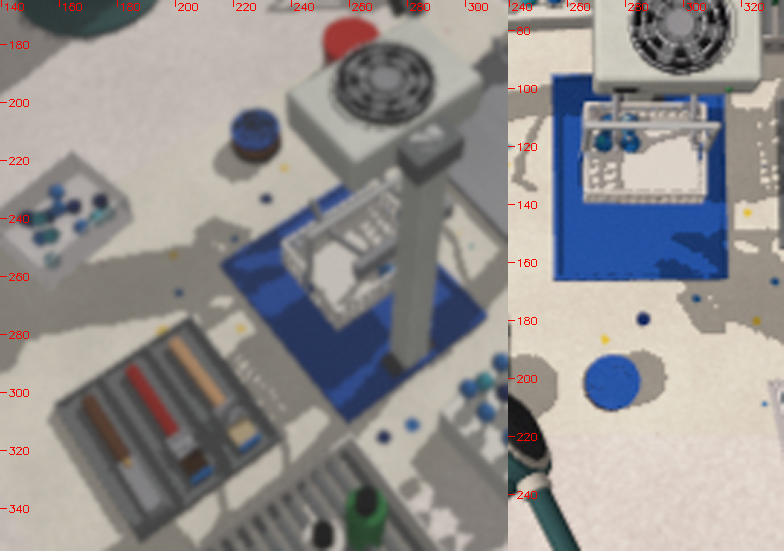

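The white basket hangs on both drying hooks under the fan, with its bar at row 112 in the top view, and looks level with the beads inside. The red brush lies flat in the middle compartment, bristles pointing the same way as the pale brush's, and the arm is clear of everything. I'm handing the job in.

```bash
python3 -c "
from workcell import ticket
print(ticket.finish_job())"
```

```text
the job is handed in; nothing more can be done
None
```

The job is handed in: the red brush lies in the middle compartment of the brush tray, and the bead basket hangs on both hooks of the drying stand with its beads inside. It took about 23.5 s of the 64 s allowed.

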